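Unbolt and open the food box

TASK

Open the wooden food box without gripping anything: press the red spring catch down with one fingertip and hold it down while the other fingertip pushes the black fin of the bolt fully back, then let the catch spring up again. Last, push the lid fully open with the fingers, and leave the jars and the potato round the box alone.

Things in the scene. Friction and masses are not known exactly. Their poses are not given: they have to be found in the camera images.
- food_box: Light wooden food box fixed to the worktop, 190 (x) x 262 (y) mm. Origin on the worktop below the bolt mechanism; z up, x along the bolt (away from the robot at yaw 0), y towards the store (left at yaw 0). From y = -47 to +75 mm it is solid, its steel-plated top (the deck) 70 mm above the worktop, with catch and bolt; from 75 to 215 mm it is the store under the sliding lid.
- catch (a joint): Spring catch: 0 = up (as at the start), grows as the red pad is pressed straight down, 0.009 m at its stop. 2 N to start, 5.3 N at the stop; springs up when let go. Its steel arm stands between the bolt's teeth: the bolt is free only while the pad is at least 5.5 mm down, and until the bolt is 26.5 mm back a catch let go locks it again or stays jammed down.
- catch_top (a point): Centre of the top of the catch's red pad, a flat bar 105 mm long (box x) and 22 mm wide (box y), 31 mm above the deck when up; a fingertip can slide along it while pressing. Its centre line lies at box y = -30 mm, 55 mm from the middle of the bolt's fin. Axes as the box.
- bolt (a joint): Bolt: 0 = shot (the rod pins the lid's staple), grows as it slides towards box +x, 0.030 m = fully back at its stop. Friction about 2 N, no spring: it stays where it is left. Its steel rod, guides and staple reach at most 21 mm above the deck, so that a fingertip 22 to 25 mm above the deck, level with the pressed pad, passes over them.
- bolt_face (a point): On the face, looking to box -x, of the black fin that stands on the bolt: push here towards box +x. The fin is 30 mm wide (box y), 8 mm thick (box x) and stands out from 17 to 50 mm above the deck. Site in the middle of its width, 38.5 mm above the deck, at box x = -12 mm (bolt shot), y = 25 mm. Axes as the box.
- lid (a joint): Sliding lid: 0 = shut, grows as it slides towards box +y, 0.050 m = fully open at its stop. Friction about 2 N; pinned while the bolt is shot. It cannot be lifted.
- lid_face (a point): On the lid's upright end face that looks to box -y, towards the bolt: push here towards box +y. The face lies at box y = 75 mm when shut, is 180 mm long (box x) and reaches from the deck to 40 mm above it; point at box x = 0, 28 mm above the deck. A steel tongue (the staple, top 20.5 mm above the deck) runs from it over the bolt at box x = -75 mm. Axes as the box.
- green_jar: Bystander: spice jar with a green cap, 41 mm wide, 108 mm tall; origin at the centre of its underside.
- yellow_jar: Bystander: spice jar with a yellow cap, 42 mm wide, 106 mm tall; origin at the centre of its underside.
- black_jar: Bystander: spice jar with a black cap, 40 mm wide, 105 mm tall; origin at the centre of its underside.
- potato: Bystander: small potato, 45 x 49 x 34 mm, lying behind the box; origin at the centre of its underside.

How it is judged:
By the outcome, as a careful person would: the job done as asked, in the order asked, and still so for the second after the job is handed in, with the robot touching nothing.
It also fails if it takes over 48 s, if anything falls off the work surface, if the arm or the gripper's body presses on something with over 40 N, if the wrist force passes 120 N, or if a joint passes its speed limit or range.

ROBOT

A 6-joint arm with a two-finger parallel gripper is mounted at the origin on a cart in front of the work surface, level with it; the furniture and walls round the work are solid. World frame = base frame: x ahead of the robot, y to its left, z up, the work surface at z = 0. Lengths are in mm, angles in rad, forces in N, time in s.
With the tool pointing down it reaches from about 300 to 775 mm from the base axis. Payload 14.6 kg.
Tool frame: the origin (TCP) lies between the finger pads; the fingertips stand 19 mm ahead of it and the grasp point (between the pads) is the TCP; x points along the fingers, y is the direction in which the jaws open and shut, and the axes are right-handed (so a half turn about x gives the same grasp; the last joint's range is limited). The gripper opens to 94 mm and grips with 3 to 60 N. Pads are 16 mm wide; open, the fingers measure 119 mm over their backs; the gripper's body (75 mm by 177 mm) begins 78 mm behind the grasp point.
Start: joints at [-1.256, 0.3, 1.521, -0, 1.321, -0.067], TCP at [204.918, -510.39, 224.446] pointing down, gripper open.
Joint ranges: [-3.03, 3.03], [-0.79, 2.21], [0.23, 2.52], [-1.04, 4.18], [0, 3.07], [-2.55, 2.55]. Speed limits (rad/s): [2.22, 2.22, 2.57, 3.14, 3.14, 3.14].

INTERFACE

Orientations are given as [roll, pitch, yaw] about the fixed x, y, z axes, in that order (R = Rz(yaw) Ry(pitch) Rx(roll)).
In Python, from cell import manip gives the robot as it stands.
- The arm moves only by the tool jog_arm, never from a script. Its argument "series" is one flat list of numbers, 7 for each row, row after row: the turn, a rotation vector about the world's x, y, z in rad, then the shift along the world's x, y, z in m, then the opening, from -1 (shut) to 1 (fully open). A call has 1 to 20 rows; each row is the pose to reach, as a shift and turn from the pose commanded when the call began; what a row does not reach only later rows make up. A row lasts 1/8 s, in which the tool goes at most 62.5 mm and 10.7 degrees, less where a joint would pass 70% of its speed; a pose out of reach is approached as far as the arm can. A call with a gripper value outside its range is refused whole. The fingers move at their own pace and stop on an object; "squeeze" is the grip in N (left out, the last holds). Time passes only in rows, so rows that repeat a pose let the fingers close. It gives the time, the measured TCP pose, the force and the opening at its end, in the units of the state.
- manip.read_state(): the state, without advancing time (a new reading comes with each control period).
- manip.camera(name): name is "scene" or "top" or "wrist"; returns a dict with "color" (420x560x3 uint8, blue, green, red), "range_z" (420x560 float32, mm along the optical axis (not along the pixel's ray), 0 where there is no reading), "fx", "fy", "cx", "cy" (pixels), "pose" (4x4, takes a point from camera to world coordinates); the wrist camera has in their place "mount" (4x4, takes a point from camera to tool coordinates, whose origin is the TCP and whose axes are the tool frame's). Camera axes: x right, y down, z forward; pixel columns grow to the right and rows downward; lengths in mm; the calibration is good to about 2 mm. A picture is of the moment at which its call begins: read the wrist's pose just before it.
- manip.sign_off(): hands the job in, once; it reports no verdict.
The state is a dict: "clock": time; "joints": joint angles; "qd": joint speeds; "effort": joint torques, N m; "eef_pos": TCP position; "eef_rot": TCP orientation; "wrist_force": force on the tool from outside, world axes, zero at the start; "moment": the same for the moment, N m; "finger_gap": finger opening in mm.
Only numpy, scipy, OpenCV 4.12 (cv2) and the standard library are available. Lean on these libraries where they do the work, as an engineer would, in place of code of your own. Each camera call takes 0.05 s, during which the arm holds its last target.

## Working session

There is one attempt and no reset: what is moved stays moved. The work goes in short steps, Python scripts to look and compute and a tool call to move; the robot and the scene stay as the last step left them, time stands still between calls to the robot, and variables do not carry over. Pictures are saved under pics/ and viewed, and the job is handed in when it is done.

Besides the shell and the picture viewer there is one more tool, called after ">>>" as name(argument=value, ...) on one line, values as JSON. jog_arm: Moves the arm, as the interface text tells. Its arguments: {"type":"object","properties":{"series":{"type":"array","items":{"type":"number"}},"squeeze":{"type":"number"}},"required":["series"]}

```bash
mkdir -p pics; ls; cat > h.py <<'E'
import numpy as np,cv2
from cell import manip
def ray_plane(c,u,v,z,T=None):
    T=np.array(c["pose"]) if T is None else T
    d=T[:3,:3]@np.array([(u-c["cx"])/c["fx"],(v-c["cy"])/c["fy"],1.]);o=T[:3,3]
    return o+d*(z-o[2])/d[2]
def cloud(c,T=None):
    T=np.array(c["pose"]) if T is None else T
    z=c["range_z"].astype(float);v,u=np.indices(z.shape)
    P=np.stack([(u-c["cx"])/c["fx"]*z,(v-c["cy"])/c["fy"]*z,z],-1)@T[:3,:3].T+T[:3,3]
    P[z==0]=np.nan
    return P
E
python3 - <<'E'
from h import *
print(manip.read_state())
for n in ["top","scene"]:
    c=manip.camera(n); cv2.imwrite(f"pics/{n}1.png",c["color"]); print(n,c["fx"],c["cx"],c["cy"],np.round(c["pose"],3).tolist())
    np.savez(f"{n}1.npz",**c)
E
```

```text
pics
{'clock': 0.0, 'joints': array([-1.25559639e+00,  3.00510171e-01,  1.52160452e+00, -1.80291601e-05,
        1.32072832e+00, -6.66002616e-02]), 'qd': array([-0.00048427,  0.00199525, -0.00021345,  0.0005607 , -0.00039036,
        0.00107066]), 'effort': array([ 4.21532131e-04, -5.31811595e+01, -3.52739525e+01,  7.07983668e-02,
        2.43141095e-02, -1.27098001e-04]), 'eef_pos': array([ 204.83833293, -510.15451617,  223.85498073]), 'eef_rot': array([-1.62343125,  1.56954585,  1.89996607]), 'wrist_force': array([-0.10494303,  0.09061374, -0.48630488]), 'moment': array([0.00552212, 0.00791592, 0.0184423 ]), 'finger_gap': 93.9873313791708}
top 523.6019743640384 277.16925300380973 216.40268923346642 [[-0.007, -0.981, 0.193, 271.355], [-1.0, 0.01, 0.015, 328.246], [-0.017, -0.193, -0.981, 1142.809], [0.0, 0.0, 0.0, 1.0]]
scene 405.72023972419316 276.52907858664037 208.3488027311043 [[-0.463, -0.451, 0.763, -160.051], [-0.886, 0.252, -0.389, 671.114], [-0.017, -0.856, -0.516, 539.509], [0.0, 0.0, 0.0, 1.0]]
```

View pics/top1.png

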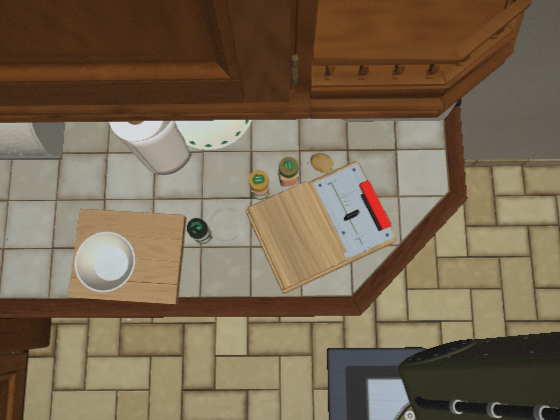

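View pics/scene1.png

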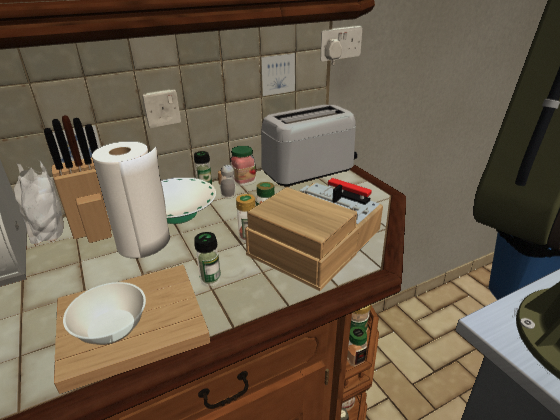

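The top view shows the red pad at about (374,205), the black fin at (351,214), and the lid at left (295,230), with the upper cabinet overhanging the top of the picture. The scene view shows a toaster behind the box.

```bash
python3 - <<'E'
from h import *
c=dict(np.load("top1.npz")); P=cloud(c); im=c["color"].astype(int)
b,g,r=im[...,0],im[...,1],im[...,2]
red=((r>150)&(g<70)&(b<70)).astype(np.uint8)
red[:150]=0
n,l,s,ct=cv2.connectedComponentsWithStats(red);i=1+np.argmax(s[1:,4]);m=l==i
print(s[i],ct[i]); z=P[m][:,2]; print("z red",np.nanpercentile(z,[2,25,50,75,98]))
# top pixels only
mt=m&(P[...,2]>97)
vs,us=np.nonzero(m)
pts=np.array([ray_plane(c,u,v,101)[:2] for u,v in zip(us,vs)],np.float32)
print("rect red all",cv2.minAreaRect(pts))
q=P[mt][:,:2].astype(np.float32); print("depth top rect",cv2.minAreaRect(q),q.mean(0))
# lid top plane z ~110
h=P[...,2]
box=np.zeros(h.shape,bool);box[150:300,235:400]=1
for lo,hi in[(105,115),(66,74),(117,123)]:
    mm=(box&(h>lo)&(h<hi)).astype(np.uint8)
    mm=cv2.morphologyEx(mm,cv2.MORPH_OPEN,np.ones((3,3)))if lo<117 else mm
    n,l,s,ct=cv2.connectedComponentsWithStats(mm);
    if n<2: continue
    i=1+np.argmax(s[1:,4]);k=l==i
    q=P[k][:,:2].astype(np.float32);print(lo,hi,s[i],np.median(P[k][:,2]),cv2.minAreaRect(q))
crop=c["color"][150:300,230:410]; cv2.imwrite("pics/topcrop.png",cv2.resize(crop,None,fx=4,fy=4,interpolation=cv2.INTER_CUBIC))
# cabinet height, toaster
for (v,u) in [(110,350),(60,350),(110,250),(20,400),(112,420)]: print((v,u),P[v,u])
E
```

```text
[360 181  31  48 486] [375.11728395 204.29012346]
z red [ 96.10710579  99.05112009 100.45561506 101.84087597 104.14957217]
rect red all ((500.37249755859375, 145.24205017089844), (103.06805419921875, 19.779172897338867), 24.544601440429688)
depth top rect ((500.7284851074219, 145.0926513671875), (103.25286865234375, 20.832908630371094), 24.495254516601562) [500.35873 145.05101]
105 115 [ 249  182   97  106 5888] 109.64235280896457 ((441.4299621582031, 306.5309753417969), (180.4147491455078, 135.18617248535156), 24.268869400024414)
66 74 [ 310  177   50   76 1321] 70.16125583733333 ((489.5191955566406, 224.47845458984375), (167.25747680664062, 43.675941467285156), 24.2048397064209)
117 123 [345 210  15   8  48] 119.50939776827789 ((476.7535400390625, 194.90760803222656), (7.246036529541016, 29.056995391845703), 22.58855628967285)
(110, 350) [543.12489404 240.83156824 488.13033305]
(60, 350) [564.38953019 251.61710678 584.24314316]
(110, 250) [543.94182335 373.24754801 490.47730897]
(20, 400) [654.39435621 175.54837245 518.6121189 ]
(112, 420) [545.87804436 144.1574024  471.48684603]
```

View pics/topcrop.png

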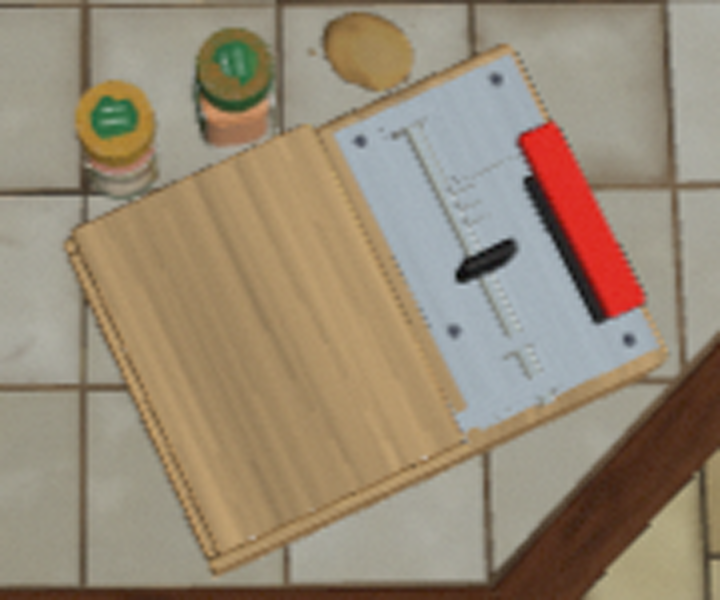

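Checks hold: the deck reads z=70.2, the lid 109.6 and the pad 100.5, the pad measures 103x21, and pad to fin is 55.1 mm. Yaw is about +24.3°. Next I'll compute the tool goal and check clearance from the toaster.

```bash
cat >> h.py <<'E'
YAW=np.deg2rad(24.3); ex=np.array([np.cos(YAW),np.sin(YAW)]); ey=np.array([-ex[1],ex[0]])
FIN=np.array([476.75,194.9]); ORG=FIN-(-8)*ex-25*ey
def b2w(x,y): return ORG+x*ex+y*ey
def w2b(p): d=np.array(p)[:2]-ORG; return np.array([d@ex,d@ey])
from scipy.spatial.transform import Rotation as R
def state():
    s=manip.read_state(); return s,R.from_euler("xyz",s["eef_rot"]).as_matrix()
E
python3 - <<'E'
from h import *
s,M=state(); print(np.round(M,3)); print("ORG",ORG,"pad in box",w2b([500.4,145.1]))
# goal orient: tool x down, tool y along +-box y
for sg in(1,-1):
    x=np.array([0,0,-1.]);y=np.r_[sg*ey,0];G=np.stack([x,y,np.cross(x,y)],1)
    print(sg,R.from_matrix(G@M.T).as_rotvec())
print("goal xy",b2w(-32,-2.5), b2w(-32,-2.5)-s["eef_pos"][:2])
c=dict(np.load("scene1.npz"));P=cloud(c)
t=P[108:185,262:358].reshape(-1,3);t=t[(t[:,2]>60)&(t[:,2]<260)]
print("toaster-ish min/max",np.nanpercentile(t,[1,50,99],axis=0))
print([ (k,P[k].round()) for k in[(130,275),(120,310),(150,345),(112,345),(165,300)]])
c=dict(np.load("top1.npz"));P=cloud(c)
for n,(v,u) in dict(blackcap=(229,199),yel=(180,259),gr=(164,289),pot=(161,321)).items(): print(n,P[v,u].round(),w2b(P[v,u]).round())
E
```

```text
[[-0.     0.373 -0.928]
 [ 0.001 -0.928 -0.373]
 [-1.    -0.001 -0.   ]]
ORG [494.32908518 175.40703295] pad in box [ -6.93872757 -30.12019776]
1 [-5.10818620e-04  1.49690617e-03 -3.09928961e+00]
-1 [-0.00096582 -0.00032959  0.04230264]
goal xy [466.19296622 159.96006529] [261.33029836 670.16113185]
toaster-ish min/max [[ 529.03480615 -154.02897372   61.616075  ]
 [ 718.6602533   124.19242677  137.34690249]
 [ 880.34433944  213.31611448  178.52824561]]
[((130, 275), array([748., 209., 166.])), ((120, 310), array([741., 106., 177.])), ((150, 345), array([713.,   3.,  79.])), ((112, 345), array([746., -12., 179.])), ((165, 300), array([711., 153.,  67.]))]
blackcap [452. 502. 102.] [ 96. 315.]
yel [552. 381. 106.] [137. 163.]
gr [585. 319. 107.] [142.  94.]
pot [614. 248.  33.] [139.  17.]
```

>>> jog_arm(series=[0,0,0.003,0.0187,0.0479,0,-0.1,0,0,0.006,0.0373,0.0957,0,-0.1,0,0,0.009,0.056,0.1436,0,-0.1,0,0,0.012,0.0746,0.1914,0,-0.1,0,0,0.015,0.0933,0.2393,0,-0.1,0,0,0.018,0.112,0.2871,0,-0.1,0,0,0.021,0.1307,0.335,0,-0.1,0,0,0.024,0.1493,0.3829,0,-0.1,0,0,0.027,0.168,0.4307,0,-0.1,0,0,0.03,0.1867,0.4786,0,-0.1,0,0,0.033,0.2053,0.5264,0,-0.1,0,0,0.036,0.224,0.5743,0,-0.1,0,0,0.039,0.2427,0.6221,0,-0.1,0,0,0.0423,0.2613,0.67,0,-0.1,0,0,0.0423,0.2613,0.67,0,-0.1,0,0,0.0423,0.2613,0.67,0,-0.1,0,0,0.0423,0.2613,0.67,0,-0.1,0,0,0.0423,0.2613,0.67,0,-0.1])

```text
clock: 2.35
eef_pos: [466.2, 158.8, 224.7]
eef_rot: [2.964, 1.57, 0.245]
wrist_force: [0.8, 0.2, 0.3]
finger_gap: 42.4
```

```bash
python3 - <<'E'
from h import *
s,M=state(); c=manip.camera("wrist"); cv2.imwrite("pics/wrist2.png",c["color"])
T=np.eye(4);T[:3,:3]=M;T[:3,3]=s["eef_pos"]; T=T@np.array(c["mount"]); np.savez("w2.npz",T=T,**c)
print(s["clock"],s["eef_pos"],w2b(s["eef_pos"]),s["joints"].round(3),s["finger_gap"],s["wrist_force"])
print(np.rad2deg(np.arctan2(-M[1,1],-M[0,1]))-90)
im=c["color"].astype(int);b,g,r=im[...,0],im[...,1],im[...,2]
m=((r>130)&(g<70)&(b<70)).astype(np.uint8);n,l,st,ct=cv2.connectedComponentsWithStats(m);i=1+np.argmax(st[1:,4]);print(st[i])
vs,us=np.nonzero(l==i);pts=np.array([ray_plane(c,u,v,101,T)[:2] for u,v in zip(us,vs)],np.float32)
rc=cv2.minAreaRect(pts);print(rc,w2b(rc[0]))
P=cloud(c,T);h=P[...,2]
for lo,hi in[(105,114),(116,124)]:
    mm=((h>lo)&(h<hi)).astype(np.uint8);n,l,st,ct=cv2.connectedComponentsWithStats(mm)
    for i in np.argsort(-st[1:,4])[:3]+1:
        q=P[l==i];rc=cv2.minAreaRect(q[:,:2].astype(np.float32));print(lo,st[i],np.median(q[:,2]),rc,w2b(rc[0]))
E
```

```text
2.35 [466.1851108  158.84062474 224.66984799] [-32.46782532  -3.51702917] [ 0.254  0.171  1.679 -0.     1.291  1.402] 42.35111484378666 [0.78188657 0.2105541  0.27063926]
24.227880530279762
[ 304  114   29  124 3155]
((502.1910095214844, 144.72589111328125), (102.51049041748047, 21.301799774169922), 24.348325729370117) [ -5.4603468  -31.19818796]
105 [    0    42   196   227 38643] 109.35500289135837 ((442.6051025390625, 306.61773681640625), (179.68161010742188, 135.53468322753906), 24.333906173706055) [  6.85368138 140.87102697]
105 [127   0  32   7 130] 106.88675726500946 ((565.8132934570312, 312.9034423828125), (3.7178759574890137, 21.743465423583984), 24.416894912719727) [121.73268839  95.89789996]
105 [233 176  37   6  85] 109.56264204373122 ((482.35076904296875, 195.0273895263672), (3.811211109161377, 29.162208557128906), 17.462430953979492) [-2.84301812 22.81130635]
116 [230 179  39  10 366] 118.93842022765705 ((479.3698425292969, 194.6027069091797), (7.481870651245117, 29.63997459411621), 23.832605361938477) [-5.73460731 23.65094328]
```

View pics/wrist2.png

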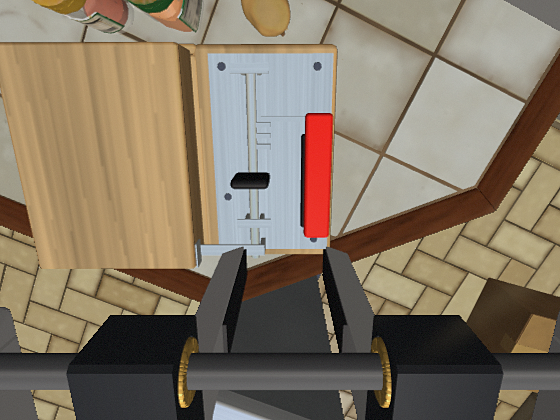

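The wrist view shows the pad at (318,175), the fin at (250,180), and both fingers in line with them. It agrees with the top view to within 2 mm. Descending onto the pad next.

>>> jog_arm(series=[0,0,0,0,0,-0.03,-0.1,0,0,0,0,0,-0.06,-0.1,0,0,0,0,0,-0.085,-0.1,0,0,0,0,0,-0.1,-0.1,0,0,0,0,0,-0.1,-0.1,0,0,0,0,0,-0.1,-0.1])

```text
clock: 3.15
eef_pos: [466.7, 159.7, 125.4]
eef_rot: [2.969, 1.569, 0.252]
wrist_force: [1.2, 0.1, -0.1]
finger_gap: 42.4
```

>>> jog_arm(series=[0,0,0,0,0,-0.003,-0.1,0,0,0,0,0,-0.006,-0.1,0,0,0,0,0,-0.008,-0.1,0,0,0,0,0,-0.01,-0.1,0,0,0,0,0,-0.0115,-0.1,0,0,0,0,0,-0.0115,-0.1,0,0,0,0,0,-0.0115,-0.1])

```text
clock: 4.03
eef_pos: [466.4, 159.6, 113.1]
eef_rot: [2.942, 1.57, 0.225]
wrist_force: [1.1, 0.1, 3.5]
finger_gap: 42.0
```

```bash
python3 - <<'E'
from h import *
s,M=state(); print(s["clock"],s["eef_pos"],w2b(s["eef_pos"]),s["wrist_force"],s["moment"])
c=manip.camera("wrist"); cv2.imwrite("pics/wrist3.png",c["color"])
s,M=state();print(s["wrist_force"])
E
```

```text
4.025 [466.38881092 159.63099571 113.10554792] [-31.95692336  -2.88050799] [1.05744092 0.0885262  3.52957459] [-0.01503841 -0.36242839  0.09396719]
[1.90975085 0.38776373 4.19407033]
```

View pics/wrist3.png

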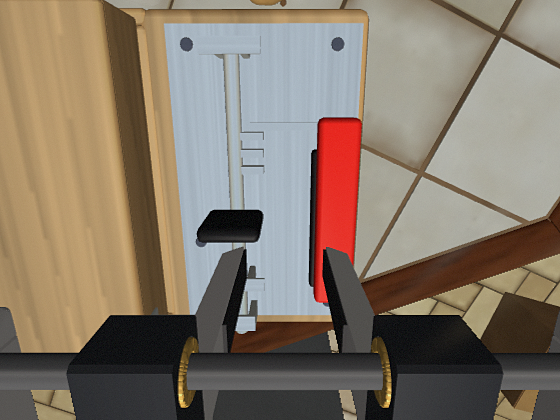

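The picture shows the right fingertip on the pad near (335,260) and the left one behind the fin at (230,225). The force, about 4 N, suggests 5–7 mm of press. I'll go slightly deeper.

>>> jog_arm(series=[0,0,0,0,0,-0.0015,-0.1,0,0,0,0,0,-0.0015,-0.1,0,0,0,0,0,-0.0015,-0.1])

```text
clock: 4.45
eef_pos: [466.3, 159.7, 111.5]
eef_rot: [2.928, 1.57, 0.211]
wrist_force: [2.8, -0.4, 4.6]
finger_gap: 42.3
```

```bash
python3 - <<'E'
from h import *
for i in range(4):
    s,M=state(); print(s["clock"],s["eef_pos"].round(2),s["wrist_force"].round(2)); c=manip.camera("top")
c=dict(c)
P=cloud(c); im=c["color"].astype(int);b,g,r=im[...,0],im[...,1],im[...,2]
m=(r>150)&(g<70)&(b<70);m[:150]=0
print("red z",np.nanmedian(P[m][:,2]),m.sum())
E
```

```text
4.45 [466.33 159.65 111.53] [ 2.82 -0.42  4.62]
4.5 [466.35 159.62 111.54] [1.94 0.01 4.06]
4.55 [466.33 159.63 111.53] [2.82 0.44 4.59]
4.6 [466.33 159.62 111.53] [2.28 0.69 5.47]
red z nan 0
  return np.nanmean(a, axis, out=out, keepdims=keepdims)
```

>>> jog_arm(series=[0,0,0,0.0036,0.0016,0,-0.1,0,0,0,0.0073,0.0033,0,-0.1,0,0,0,0.0109,0.0049,0,-0.1,0,0,0,0.0146,0.0066,0,-0.1,0,0,0,0.0182,0.0082,0,-0.1,0,0,0,0.0219,0.0099,0,-0.1,0,0,0,0.0255,0.0115,0,-0.1,0,0,0,0.0292,0.0132,0,-0.1,0,0,0,0.0328,0.0148,0,-0.1,0,0,0,0.0328,0.0148,0,-0.1])

```text
clock: 5.9
eef_pos: [498.3, 174.2, 111.1]
eef_rot: [-0.121, 1.568, -2.839]
wrist_force: [-5.4, -2.3, 8.0]
finger_gap: 42.6
```

```bash
python3 - <<'E'
from h import *
for i in range(2):
    s,M=state(); print(s["clock"],s["eef_pos"].round(2),w2b(s["eef_pos"]),s["wrist_force"].round(2),s["wrist_force"][:2]@ex); c=manip.camera("wrist")
cv2.imwrite("pics/wrist4.png",c["color"])
E
```

```text
5.9 [498.29 174.22 111.1 ] [ 3.12384671 -2.71365373] [-5.39 -2.29  8.04] -5.851216151285795
5.95 [498.29 174.23 111.11] [ 3.12880669 -2.70755738] [-4.78 -1.75  6.84] -5.075495891567167
```

View pics/wrist4.png

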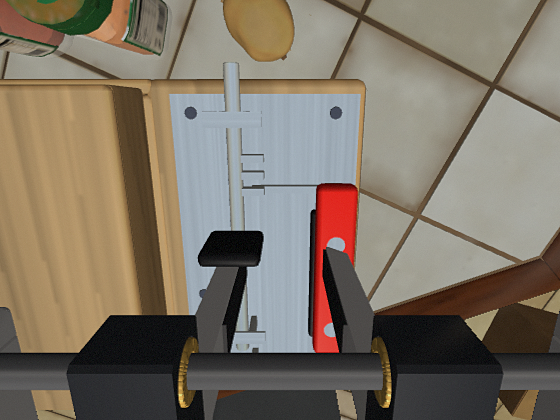

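The bolt is sliding: the rod end now stands out at (231,65), and the fin at (230,248) sits against the finger. I'll continue.

>>> jog_arm(series=[0,0,0,0.0027,0.0012,0,-0.1,0,0,0,0.0055,0.0025,0,-0.1,0,0,0,0.0055,0.0025,0,-0.1])

```text
clock: 6.38
eef_pos: [503.7, 176.7, 111.1]
eef_rot: [-0.11, 1.568, -2.828]
wrist_force: [-4.7, -3.6, 7.7]
finger_gap: 42.5
```

>>> jog_arm(series=[0,0,0,0.0014,0.0006,0,-0.1,0,0,0,0.0014,0.0006,0,-0.1])

```text
clock: 6.62
eef_pos: [504.5, 177.0, 111.1]
eef_rot: [-0.083, 1.566, -2.8]
wrist_force: [-11.5, -6.1, 11.9]
finger_gap: 42.6
```

>>> jog_arm(series=[0,0,0,0.0014,0.0006,0,-0.1,0,0,0,0.0014,0.0006,0,-0.1])

```text
clock: 6.88
eef_pos: [504.7, 177.1, 111.0]
eef_rot: [-0.071, 1.562, -2.788]
wrist_force: [-22.4, -10.2, 20.3]
finger_gap: 42.5
```

The force rises with no more movement, so the bolt is at its stop. I'll back off 4 mm and lift straight up.

>>> jog_arm(series=[0,0,0,-0.002,-0.001,0,-0.1,0,0,0,-0.0041,-0.0018,0,-0.1,0,0,0,-0.0055,-0.0025,0,-0.1,0,0,0,-0.0055,-0.0025,0.005,-0.1,0,0,0,-0.0055,-0.0025,0.01,-0.1,0,0,0,-0.0055,-0.0025,0.03,-0.1,0,0,0,-0.0055,-0.0025,0.06,-0.1,0,0,0,-0.0055,-0.0025,0.085,-0.1,0,0,0,-0.0055,-0.0025,0.085,-1,0,0,0,-0.0055,-0.0025,0.085,-1])

```text
clock: 8.12
eef_pos: [501.2, 175.4, 195.2]
eef_rot: [-0.15, 1.569, -2.868]
wrist_force: [-0.9, 0.4, -1.4]
finger_gap: 26.2
```

```bash
python3 - <<'E'
from h import *
s,M=state(); c=manip.camera("wrist"); cv2.imwrite("pics/wrist5.png",c["color"])
T=np.eye(4);T[:3,:3]=M;T[:3,3]=s["eef_pos"]; T=T@np.array(c["mount"])
print(s["clock"],s["eef_pos"],w2b(s["eef_pos"]),s["finger_gap"],s["wrist_force"].round(2))
P=cloud(c,T);h=P[...,2];im=c["color"].astype(int);b,g,r=im[...,0],im[...,1],im[...,2]
m=(r>130)&(g<70)&(b<70);print("red z",np.nanpercentile(h[m],[10,50,90]))
mm=((h>116)&(h<124)).astype(np.uint8);n,l,st,ct=cv2.connectedComponentsWithStats(mm)
for i in np.argsort(-st[1:,4])[:3]+1:
    q=P[l==i];rc=cv2.minAreaRect(q[:,:2].astype(np.float32));print(st[i],np.median(q[:,2]),rc,w2b(rc[0]))
q=b2w(0,52);print("goal delta to box(0,52)",q-s["eef_pos"][:2])
E
```

```text
8.125 [501.22229682 175.39845876 195.17928062] [ 6.27896728 -2.84447012] 26.159752326193857 [-0.95  0.43 -1.38]
red z [ 99.40672717 100.43467871 101.34543723]
[226 198  42  12 443] 118.98331137740618 ((506.8567810058594, 206.9346923828125), (7.783451557159424, 29.05612564086914), 24.583415985107422) [24.39186757 23.5790854 ]
goal delta to box(0,52) [-28.29195829  47.40154458]
```

View pics/wrist5.png

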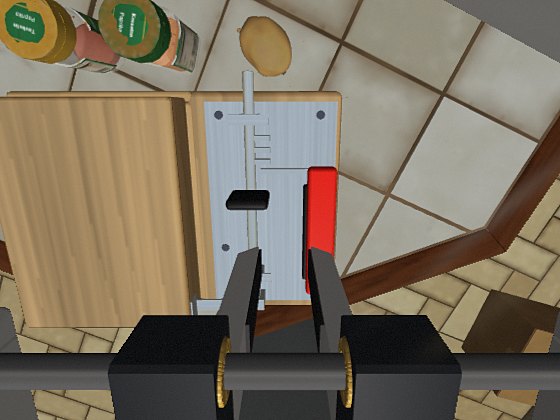

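The fin moved 30.1 mm (5.7 mm before the origin to 24.4 mm past it), and the red pad is back up at z=100.4. Next is the lid, with closed fingers placed in front of its face.

>>> jog_arm(series=[0,0,0,-0.016,0.023,0,-1,0,0,0,-0.032,0.046,0,-1,0,0,0,-0.032,0.046,0,-1,0,0,0,-0.032,0.046,0,-1,0,0,0,-0.032,0.046,-0.03,-1,0,0,0,-0.032,0.046,-0.06,-1,0,0,0,-0.032,0.046,-0.08,-1,0,0,0,-0.032,0.046,-0.08,-1,0,0,0,-0.032,0.046,-0.08,-1])

```text
clock: 9.3
eef_pos: [470.4, 221.3, 117.2]
eef_rot: [3.024, 1.57, 0.306]
wrist_force: [0.5, 0.4, 0.5]
finger_gap: 0.3
```

```bash
python3 - <<'E'
from h import *
s,M=state(); c=manip.camera("wrist"); cv2.imwrite("pics/wrist6.png",c["color"])
print(s["clock"],s["eef_pos"],w2b(s["eef_pos"]),s["finger_gap"],s["wrist_force"].round(2), 45*ey)
E
```

```text
9.3 [470.39847334 221.33126584 117.1875545 ] [-2.9119568  51.70328672] 0.3169765845737804 [0.46 0.38 0.52] [-18.51814614  41.01314745]
```

View pics/wrist6.png

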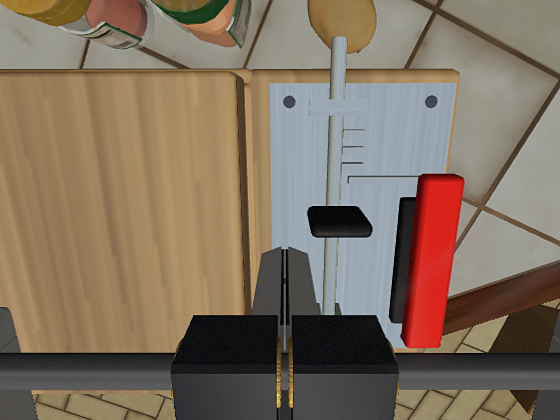

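The closed fingertips stand at (285,260), between the fin at (340,220) and the lid edge at about (245,200). Pushing the lid.

>>> jog_arm(series=[0,0,0,-0.0021,0.0046,0,-1,0,0,0,-0.0041,0.0091,0,-1,0,0,0,-0.0062,0.0137,0,-1,0,0,0,-0.0082,0.0182,0,-1,0,0,0,-0.0103,0.0228,0,-1,0,0,0,-0.0123,0.0273,0,-1,0,0,0,-0.0144,0.0319,0,-1,0,0,0,-0.0165,0.0365,0,-1,0,0,0,-0.0185,0.041,0,-1,0,0,0,-0.0206,0.0456,0,-1,0,0,0,-0.0214,0.0474,0,-1,0,0,0,-0.0222,0.0492,0,-1,0,0,0,-0.0222,0.0492,0,-1])

```text
clock: 10.98
eef_pos: [447.3, 270.9, 116.3]
eef_rot: [-0.394, 1.57, -3.112]
wrist_force: [-0.3, 0.9, 0.8]
finger_gap: 0.0
```

>>> jog_arm(series=[0,0,0,-0.0008,0.0018,0,-1,0,0,0,-0.0012,0.0027,0,-1,0,0,0,-0.0012,0.0027,0,-1])

```text
clock: 11.35
eef_pos: [446.2, 273.5, 116.3]
eef_rot: [-0.106, 1.57, -2.823]
wrist_force: [0.1, -2.2, 0.1]
finger_gap: 0.7
```

>>> jog_arm(series=[0,0,0,-0.0006,0.0014,0,-1,0,0,0,-0.0006,0.0014,0,-1])

```text
clock: 11.6
eef_pos: [445.7, 275.0, 116.4]
eef_rot: [-0.448, 1.571, 3.118]
wrist_force: [0.6, -0.9, -0.9]
finger_gap: 0.6
```

>>> jog_arm(series=[0,0,0,-0.0008,0.0018,0,-1,0,0,0,-0.0008,0.0018,0,-1])

```text
clock: 11.85
eef_pos: [445.3, 276.0, 116.4]
eef_rot: [1.394, 1.569, -1.324]
wrist_force: [2.4, -8.9, -0.6]
finger_gap: 0.1
```

>>> jog_arm(series=[0,0,0,-0.0006,0.0014,0,-1,0,0,0,-0.0006,0.0014,0,-1])

```text
clock: 12.1
eef_pos: [445.2, 276.2, 116.4]
eef_rot: [1.431, 1.567, -1.287]
wrist_force: [6.5, -18.7, 0.6]
finger_gap: -0.0
```

>>> jog_arm(series=[0,0,0,-0.0006,0.0014,0,-1,0,0,0,-0.0006,0.0014,0,-1])

```text
clock: 12.35
eef_pos: [445.1, 276.4, 116.4]
eef_rot: [1.433, 1.565, -1.285]
wrist_force: [9.0, -28.6, 2.1]
finger_gap: 0.4
```

The lid is at its stop: the force climbs to 30 N with no more movement. I'll back off, lift and check.

>>> jog_arm(series=[0,0,0,0.0025,-0.0055,0,-1,0,0,0,0.004,-0.009,0,-1,0,0,0,0.004,-0.009,0,-1,0,0,0,0.004,-0.009,0.03,-1,0,0,0,0.004,-0.009,0.07,-1,0,0,0,0.004,-0.009,0.12,-1,0,0,0,0.004,-0.009,0.12,-1,0,0,0,0.004,-0.009,0.12,-1])

```text
clock: 13.35
eef_pos: [447.5, 270.6, 235.8]
eef_rot: [-0.167, 1.57, -2.884]
wrist_force: [-0.5, 0.8, -0.5]
finger_gap: 0.4
```

```bash
python3 - <<'E'
from h import *
s,M=state(); c=manip.camera("wrist"); cv2.imwrite("pics/wrist7.png",c["color"])
T=np.eye(4);T[:3,:3]=M;T[:3,3]=s["eef_pos"]; T=T@np.array(c["mount"])
print(s["clock"],s["eef_pos"],s["wrist_force"].round(2))
P=cloud(c,T);h=P[...,2];im=c["color"].astype(int);b,g,r=im[...,0],im[...,1],im[...,2]
m=(r>130)&(g<70)&(b<70);print("red z",np.nanpercentile(h[m],[10,50,90]))
for lo,hi in[(105,114),(116,124)]:
  mm=((h>lo)&(h<hi)).astype(np.uint8);n,l,st,ct=cv2.connectedComponentsWithStats(mm)
  for i in np.argsort(-st[1:,4])[:2]+1:
    q=P[l==i];B=np.array([w2b(p) for p in q]);print(lo,st[i],np.median(q[:,2]),np.percentile(B,[1,50,99],axis=0).round(1).tolist())
c=manip.camera("top"); cv2.imwrite("pics/top7.png",c["color"]);manip_s=manip.camera("scene"); cv2.imwrite("pics/scene7.png",manip_s["color"])
# before: lid near edge in wrist 2
w=np.load("w2.npz");P=cloud(w,w["T"]);h=P[...,2];mm=((h>105)&(h<114)).astype(np.uint8);n,l,st,ct=cv2.connectedComponentsWithStats(mm)
i=1+np.argmax(st[1:,4]);B=np.array([w2b(p) for p in P[l==i]]);print("before",np.percentile(B,[1,50,99],axis=0).round(1).tolist())
E
```

```text
13.35 [447.46163226 270.63681264 235.77594581] [-0.47  0.77 -0.49]
red z [ 99.49471721 100.53754394 101.461683  ]
105 [   89    85   176   207 32733] 109.42018492899041 [[-79.6, 125.0], [19.3, 190.8], [95.4, 255.9]]
105 [ 272    0   53   52 2310] 107.5566666603942 [[121.4, 77.3], [139.1, 95.8], [154.4, 114.2]]
116 [367 174  38  11 354] 118.90956382639521 [[19.8, 9.6], [24.2, 24.2], [27.6, 38.1]]
before [[-79.7, 74.2], [19.1, 139.3], [94.8, 205.4]]
```

View pics/wrist7.png

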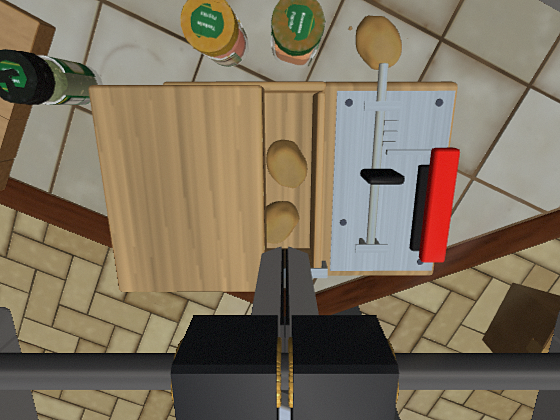

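View pics/scene7.png

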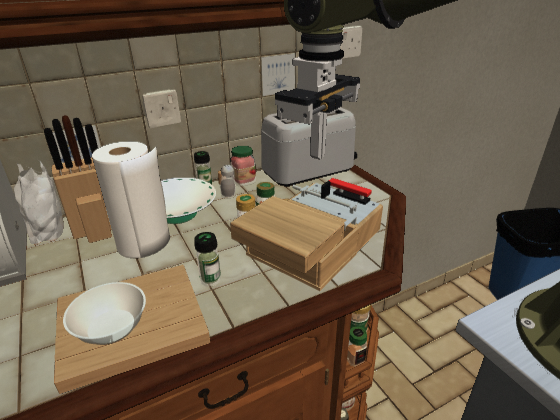

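The lid edge moved 50.6 mm (74.2 to 125.0 at the near edge, 205.4 to 255.9 at the far edge). The catch is up, the bolt is back, the jars and potato still stand, and the arm is clear.

```bash
python3 -c "
from cell import manip
print(manip.sign_off())"
```

```text
the job is handed in; nothing more can be done
None
```

The food box is open and the job is handed in, at about 13.5 s of the 48 s allowed; the sign-off gave no verdict.

I held the catch down about 8 mm with one fingertip while the other pushed the bolt's fin to its stop. Then I let the catch spring up and pushed the lid to its stop with the closed fingers.

| Check | Result | Expected |
|---|---|---|
| Bolt travel (fin) | 30.1 mm | 30 mm |
| Catch pad height after release | 100.5 mm | 101 mm |
| Lid travel | about 50.6 mm | 50 mm |
| Highest wrist force reading | about 32 N, pressing the bolt at its stop | under 120 N |

- **Bystanders:** in the last wrist and scene pictures the jars still stand and the potato lies behind the box. The arm stayed clear of them; I compared their places by eye and did not measure them.
- **Arm:** it was about 107 mm above the lid and touching nothing at hand-in.
- **Disagreement:** the top and wrist cameras differed by up to about 2 mm on where the pad and fin were, in line with the stated calibration.
- **Failed check:** one top-camera look at the pressed pad found no red pixels, probably because the gripper hid it. I judged the press depth from fingertip height and force instead.

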